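# Start the next heat from the race desk

## Task

Start the next slot-car heat with light presses of a fingertip, in this order: tap the reset key of the lap counter (the right-hand one of its three keys as you face its display), then switch the track power on by pressing down the raised half of the rocker on the power box, then tap the big mushroom start button on the start box. Let each one go before the next and finish with the hand clear. Press no other key, do not shove, tilt or lift the three boxes, and leave the cars, tools and other things on the desk where they are.

Things in the scene. Friction and masses are not known exactly. Their poses are not given: they have to be found in the camera images.
- lap_counter: lap counter, a loose grey plastic desk box on rubber feet, 130 deep (x) x 180 wide (y), about 0.8 kg. The front part is a flat key deck 40 mm high with a row of three equal round black keys; the back part, from 15 mm behind the box's centre, is a sloping dark twin display 88 mm high. Origin at the centre of its underside; its x axis points from the key side to the display side, y to the left as one faces the display, z up
- lap_reset_top (a point): centre of the top face of the reset key: the key at the right-hand end of the row as one faces the display (the -y end). Round black cap, 24 mm across, its top 11 mm above the deck and 51 mm above the table. The keys stand 50 mm apart. The point moves with the key
- lap_reset (a joint): travel of the reset key, 0 up to 0.008 m fully down; springs back; it starts to move at about 2.6 N, is half way at 5.5 N and fully down at 8.5 N; it counts as tapped beyond 0.0025 m
- lap_pause (a joint): travel of the middle key of the lap counter (same size and spring); not to be pressed
- lap_mode (a joint): travel of the left-hand key of the lap counter (same size and spring); not to be pressed
- power_box: track power box, a loose grey steel box on rubber feet, 125 deep (x) x 160 wide (y), lid 66 mm above the table, about 1.8 kg. Two meters and two terminals on its front face, a row of aluminium fins 10 mm high along the back edge of the lid (from 39 mm behind its centre), and a white rocker switch on the lid. Origin at the centre of its underside; x points from the meter side to the fin side, y to the left as one faces the meters, z up
- rocker_high_half (a point): where to press the rocker: centre line of its raised half (the half towards the fins, +x of the box), 22 mm from the pivot, on its top face, about 87 mm above the table while off. The rocker is a white paddle 56 long (along the box's x) x 30 wide in a white plate 82 x 52 mm, pivoting at its middle. The point moves with the paddle and sinks about 7 mm when it is switched on
- rocker (a joint): rocker angle: 0 = off (half towards the fins up), 0.32 rad = on (that half down). A stiff pivot without a spring: it turns under about 1.5 N at the listed point, stays where it is left, and counts as on beyond 0.2 rad, so press until it stops
- start_box: start box, a loose aluminium box on rubber feet, 98 deep (x) x 143 wide (y), lid 52 mm above the table, about 0.7 kg. On the lid stand a large black mushroom button and a small black key, 70 mm apart along y. Origin at the centre of its underside; x points away from the robot at yaw 0, z up; the mushroom is on the +y side
- start_button_top (a point): centre of the top of the start button, a black mushroom head 42 mm across, its top 24.5 mm above the lid and 76.5 mm above the table. The point moves with the button
- start_button (a joint): travel of the start button, 0 up to 0.008 m fully down; springs back; it starts to move at about 2.6 N, is half way at 5.5 N and fully down at 8.5 N; it counts as tapped beyond 0.0025 m
- call_key (a joint): travel of the small key of the start box (20 mm across, top 11 mm above the lid, 0.008 m travel); not to be pressed
- coupe_car: white model car, 140 x 62 x 36 mm, behind the lap counter; origin at the centre of its underside
- prototype_car: blue model car with a fin, 140 x 62 x 37 mm, in front of the power box; origin at the centre of its underside
- controller: black pistol-shaped hand controller lying on its side in front of the start box, about 100 x 85 x 30 mm; origin under its middle
- screwdriver: screwdriver, 150 mm long, lying in front of the lap counter; origin under its middle
- tyre_bottle: small bottle, 34 mm across, 85 mm high, standing to the left (+y) of the start box; origin at the centre of its foot
- mug: white mug, 78 mm across, 88 mm high, behind the small-key end of the start box; origin at the centre of its foot
- braid_tin: low round steel tin, 52 mm across, 32 mm high, behind the power box; origin at the centre of its foot
Mind the look-alikes: they are no part of the job. Leave any green look-alike of the lap_counter alone.

How it is judged:
On the way, in this order (a step that is already met when the one before it is completed fails the run):
1. the reset key of the lap counter is tapped with the fingers while the track power is off (value of joint lap_reset above 0.0025 m and contact force between the fingers and lap_counter above 0.3 N and value of joint rocker below 0.16 rad), for 0.02 s.
2. the rocker is pressed on with the fingers (contact force between the fingers and power_box above 0.3 N and value of joint rocker above 0.2 rad and value of joint lap_reset below 0.001 m), for 0.02 s.
3. the start button is tapped with the fingers, with the rocker released and on (value of joint start_button above 0.0025 m and contact force between the fingers and start_box above 0.3 N and value of joint rocker above 0.2 rad and contact force between the fingers and power_box below 0.2 N), for 0.02 s.
At the end, for the whole second after the job is handed in: The rocker is on (past 0.2 rad of 0.32), every key is up again (within 1 mm), the three boxes stand flat within 15 mm of where they were, and every other thing on the desk is within 20 mm of where it was (value of joint rocker above 0.2 rad and value of joint each of lap_reset, lap_pause, lap_mode, start_button, call_key below 0.001 m and distance of each of lap_counter, power_box, start_box from where it was at the start of the episode below 0.015 m and angle between each of lap_counter, power_box, start_box's own z axis and vertical below 0.05 rad and distance of each of coupe_car, prototype_car, controller, screwdriver, tyre_bottle, mug, braid_tin from where it was at the start of the episode below 0.02 m); the robot touches nothing.
It fails at once if another key of the lap counter or the small key of the start box is pressed (beyond 2.5 mm) (value of joint any of lap_pause, lap_mode, call_key above 0.0025 m).
It fails at once if out of order: the start button is pressed while the track power is off, or the reset key after it is on ((value of joint start_button above 0.0025 m and value of joint rocker below 0.2 rad) or (value of joint lap_reset above 0.0025 m and value of joint rocker above 0.2 rad)).
It fails at once if a box is pressed harder than 30 N (a light press needs 3 to 6 N) (contact force between any of the arm, the fingers and lap_counter above 30 N or contact force between any of the arm, the fingers and power_box above 30 N or contact force between any of the arm, the fingers and start_box above 30 N).
It fails at once if a box is shoved more than 15 mm, tilted by more than 0.1 rad or lifted off the table (distance of any of lap_counter, power_box, start_box from where it was at the start of the episode above 0.015 m or angle between any of lap_counter, power_box, start_box's own z axis and vertical above 0.1 rad or height (world z) of any of lap_counter, power_box, start_box above 0.008 m).
It fails at once if another thing on the desk is moved by more than 20 mm, lifted or tipped over (distance of any of coupe_car, prototype_car, controller, screwdriver, tyre_bottle, mug, braid_tin from where it was at the start of the episode above 0.02 m or angle between any of tyre_bottle, mug's own z axis and vertical above 0.35 rad).
It also fails if it takes over 48 s, if anything falls off the work surface, if the arm or the gripper's body presses on something with over 40 N, if the wrist force passes 120 N, or if a joint passes its speed limit or range.

## Robot

A 7-joint arm with a two-finger parallel gripper is mounted at the origin on the work surface. World frame = base frame: x ahead of the robot, y to its left, z up, the work surface at z = 0. Lengths are in m, angles in rad, forces in N, time in s.
With the tool pointing down it reaches from about 0.425 to 1.025 m from the base axis. Payload 9.4 kg.
Tool frame: the origin (TCP) lies midway between the tips of the shut fingers; the grasp point (between the pads) lies bot.tcp_to_grasp behind it (bot.tcp_to_grasp is the distance from the TCP to the grasp point, in m); z points along the fingers, y is the line along which they close (so a half turn about z gives the same grasp; the last joint's range is limited). The gripper opens to 93 mm and grips with 3 to 60 N. Pads are 15 mm wide; open, the fingers measure 128 mm over their backs; the gripper's body (75 mm by 188 mm) begins 65 mm behind the grasp point.
Start: joints at [1.264, 0.599, -0.003, 1.599, 0.002, 0.943, -0.08], TCP at [0.165, -0.706, 0.219] pointing down, gripper open.
Joint ranges: [-2.57, 2.57], [-0.35, 1.97], [-1.29, 1.29], [0.11, 2.56], [-1.05, 4.19], [0.11, 1.86], [-2.63, 2.63]. Speed limits (rad/s): [2.22, 2.22, 3.01, 3.01, 3.14, 3.14, 3.14].

## Interface

Orientations are given as a rotation vector (axis times angle).
In Python, from rig import bot, effector, cams, get_t, get_joint_pos, get_dq, get_tau, get_eef_pos, get_ee_rot, get_ft_force, get_torque, get_grip_width, get_finger_force gives the robot as it stands. Calls block until the motion is done:
- bot.move_pose(position, orientation): joint-space move of the TCP to a pose.
- bot.move_straight(position, attitude=None, rate=0.15, force_limit=None): straight line of the TCP; attitude=None keeps the orientation; rate is the mean speed in m/s. With force_limit (N) it stops when the force on the tool has changed by that much, and returns True; else False.
- bot.goto_joints(angles): joint-space move.
- effector.command_gripper(opening): opening from 0.0 (shut) to 1.0 (fully open); the grip force is fixed at half the most; returns when the fingers have stopped.
- bot.sleep(seconds).
- bot.solve_ik(position, orientation): joint angles nearest the present ones, or None.
- cams.snapshot(name): name is "scene" or "top" or "wrist"; returns a dict with "pixels" (384x512x3 uint8, red, green, blue), "vertical_fov" (degrees; the focal length in pixels is half the picture's height over the tangent of half this angle, whatever the lens; pixels are square), "cx", "cy" (the principal point, pixels), "rvec" (rotation vector, rad) and "tvec" (3), from world to camera coordinates, as OpenCV has them; the wrist camera has in their place "mount" (4x4, takes a point from camera to tool coordinates, whose origin is the TCP and whose axes are the flange's). Camera axes: x right, y down, z forward; pixel columns grow to the right and rows downward; lengths in m; the calibration is good to about 2 mm. A picture is of the moment at which its call begins: read the wrist's pose just before it. There is no depth.
A pose or a line that the arm cannot do raises bot.MotionError and nothing moves.
- bot.hand_in(): hands the job in; it is judged then, once.
Readings, each from a call of its own:
- get_t(): time.
- get_joint_pos(): joint angles.
- get_dq(): joint speeds.
- get_tau(): joint torques, N m.
- get_eef_pos(): TCP position.
- get_ee_rot(): TCP orientation.
- get_ft_force(): force on the tool from outside, world axes, zero at the start.
- get_torque(): the same for the moment, N m.
- get_grip_width(): opening from 0.0 (shut) to 1.0 (fully open).
- get_finger_force(): force on a finger pad.
Only numpy, scipy, OpenCV 4.12 (cv2) and the standard library are available. Lean on these libraries where they do the work, as an engineer would, in place of code of your own. Each camera call takes 0.05 s, during which the arm holds its last target. There are 200 camera calls.

## Working session

There is one attempt and no reset: what is moved stays moved. The work goes in short steps, each a Python script; the robot and the scene stay as the last script left them, time stands still between calls to the robot, and variables do not carry over. Pictures are saved under pics/ and viewed, at most 10 in all, crops included, and the job is handed in when it is done.

```bash
mkdir -p pics; cat > h.py <<'E'
import numpy as np, cv2
from rig import *
def snap(n,f):
    s=cams.snapshot(n); cv2.imwrite('pics/'+f,cv2.cvtColor(s['pixels'],cv2.COLOR_RGB2BGR)); np.save('pics/'+f+'.npy',s,allow_pickle=True); return s
def load(f): return np.load('pics/'+f+'.npy',allow_pickle=True).item()
def ray(s,u,v):
    f=192/np.tan(np.radians(s['vertical_fov'])/2)
    R=cv2.Rodrigues(np.array(s['rvec'],float))[0]; t=np.array(s['tvec'],float).ravel()
    return -R.T@t, R.T@np.array([(u-s['cx'])/f,(v-s['cy'])/f,1])
def onz(s,u,v,z):
    c,d=ray(s,u,v); return c+d*(z-c[2])/d[2]
def proj(s,p):
    f=192/np.tan(np.radians(s['vertical_fov'])/2)
    q=cv2.Rodrigues(np.array(s['rvec'],float))[0]@np.array(p,float)+np.array(s['tvec'],float).ravel()
    return q[0]/q[2]*f+s['cx'],q[1]/q[2]*f+s['cy']
E
python3 - <<'E'
from h import *
for n in('scene','top'):
    s=snap(n,n+'0.png'); print(n,s['vertical_fov'],s['cx'],s['cy'],ray(s,256,192))
    cv2.imwrite(f'pics/{n}0b.png',cv2.resize(cv2.imread(f'pics/{n}0.png'),(800,600),interpolation=cv2.INTER_CUBIC))
print(get_t(),get_eef_pos(),get_ee_rot(),bot.tcp_to_grasp)
E
```

```text
scene 56.92736419510717 251.6752055108342 192.7930749863372 (array([ 0.75039788, -0.37698063,  0.81889899]), array([-0.3229608 ,  0.45393197, -0.83053972]))
top 53.71903605834791 253.66358449532635 191.9818571921794 (array([0.25829491, 0.02308792, 1.03305628]), array([ 0.18331652,  0.00824004, -0.98303873]))
0.1 [ 0.16500406 -0.70555392  0.21787904] [-3.11959180e+00 -3.59991739e-01  4.53144698e-04] 0.0188
```

View pics/top0b.png

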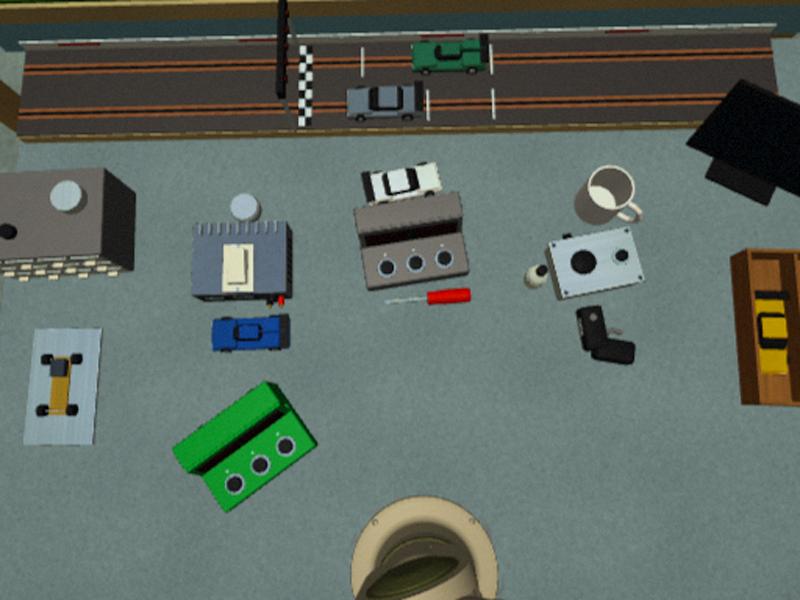

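View pics/scene0b.png

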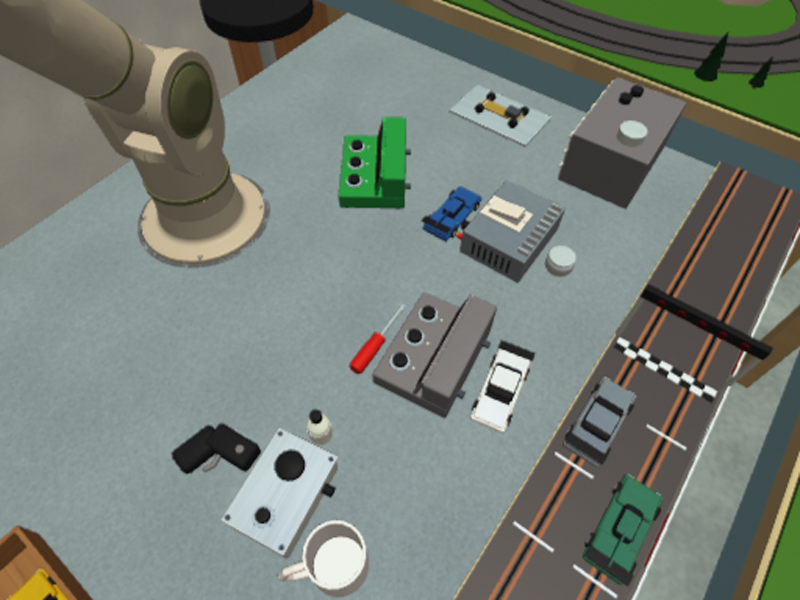

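The top view (800 px wide) shows these candidates for the reset key:
- Grey counter keys at (387,267), (416,262) and (445,258).
- Green decoy keys at (235,484), (260,464) and (285,446).

I choose (445,258): grey counter, right-hand end. The rocker is at (237,265) with its fin side up in the image. The mushroom is at (583,262), and the small key at (621,255) must be avoided.

```bash
python3 - <<'E'
from h import *
T,S=load('top0.png'),load('scene0.png')
def tri(a,b):
    c1,d1=ray(T,*a);c2,d2=ray(S,*b)
    k=np.linalg.lstsq(np.c_[d1,-d2],c2-c1,rcond=None)[0]
    p,q=c1+k[0]*d1,c2+k[1]*d2
    return (p+q)/2,np.linalg.norm(p-q)
def blob(s,u,v,r,f):
    u,v=u*.64,v*.64; im=s['pixels'].astype(int); m=f(im).astype(np.uint8)
    n,l,st,ce=cv2.connectedComponentsWithStats(m)
    i=min((i for i in range(1,n) if st[i,4]>15),key=lambda i:np.hypot(*(ce[i]-[u,v])))
    return ce[i],st[i,4],(l==i).astype(np.uint8)
dark=lambda im:im.max(2)<50
cream=lambda im:(im.min(2)>130)&(im[...,0]-im[...,2]>12)
names={'mode':((387,267),(400,360),.051),'pause':((416,262),(414,336),.051),'reset':((445,258),(428,313),.051),
'mush':((583,262),(289,465),.0765),'call':((621,255),(263,516),.063)}
for k,(a,b,z) in names.items():
    A,na,_=blob(T,*a,0,dark);B,nb,_=blob(S,*b,0,dark)
    print(k,A.round(1),na,B.round(1),nb,'onz',onz(T,*A,z).round(4),onz(S,*B,z).round(4),'tri',*[np.round(x,4) for x in tri(A,B)])
for s,p in((T,(237,265)),(S,(505,210))):
    A,n,m=blob(s,*p,0,cream); r=cv2.minAreaRect(cv2.findContours(m,0,2)[0][0]); 
    print('plate',A,n,r); bx=cv2.boxPoints(r)
    for q in bx: print(q.round(1),onz(s,*q,.07).round(4))
im=cv2.imread('pics/top0.png'); sc=cv2.imread('pics/scene0.png')
a=cv2.resize(im[130:210,110:310],(800,320),interpolation=cv2.INTER_CUBIC)
b=cv2.resize(sc[110:210,230:380],(420,280),interpolation=cv2.INTER_CUBIC)
c=cv2.resize(sc[265:365,130:260],(364,280),interpolation=cv2.INTER_CUBIC)
out=np.zeros((600,800,3),np.uint8);out[:320]=a;out[320:,:420]=b;out[320:,420:784]=c;cv2.imwrite('pics/crop.png',out)
E
```

```text
mode [247.4 170.7] 50 [255.6 230.1] 56 onz [0.4995 0.0533 0.051 ] [ 0.5173 -0.0478  0.051 ] tri [ 0.5037  0.0283 -0.0551] 0.0704
pause [265.8 167.6] 47 [265.1 214.6] 51 onz [0.5072 0.004  0.051 ] [0.5105 0.0014 0.051 ] tri [0.5087 0.004  0.0455] 0.0003
reset [284.1 164.8] 47 [273.8 199.9] 49 onz [ 0.5139 -0.0447  0.051 ] [0.5029 0.0505 0.051 ] tri [ 0.5123 -0.0199  0.1395] 0.0562
mush [373.  167.4] 175 [185.3 297.5] 265 onz [ 0.4957 -0.2722  0.0765] [ 0.5014 -0.2756  0.0765] tri [ 0.4981 -0.2747  0.0676] 0.0007
call [397.7 163.1] 39 [168.  329.6] 60 onz [ 0.5095 -0.3418  0.063 ] [ 0.5134 -0.3435  0.063 ] tri [ 0.5112 -0.3436  0.0571] 0.0009
plate [151.428 171.218] 500 ((151.5, 171.0), (30.0, 19.0), 90.0)
[142. 156.] [0.5404 0.3311 0.07  ]
[161. 156.] [0.5393 0.2806 0.07  ]
[161. 186.] [0.4584 0.2782 0.07  ]
[142. 186.] [0.4593 0.3279 0.07  ]
plate [323.94857143 136.05142857] 350 ((324.10003662109375, 135.80001831054688), (30.4105224609375, 15.652474403381348), 26.56505012512207)
[307. 136.] [0.4615 0.2739 0.07  ]
[314. 122.] [0.4486 0.3334 0.07  ]
[341.2 135.6] [0.5387 0.3337 0.07  ]
[334.2 149.6] [0.5486 0.2759 0.07  ]
```

View pics/crop.png

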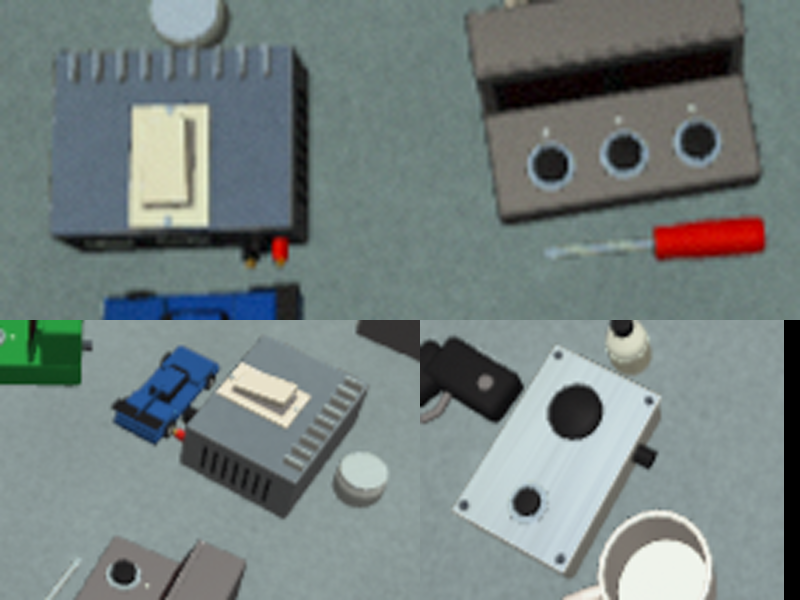

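Triangulation agrees with the given sizes: key pitch is about 49.5 mm, mushroom to call key about 70 mm, and the plate is about 81 x 50 mm. I had swapped the end-key labels in the scene view, and with them corrected the two views agree to 3 mm. The close crop confirms the choice. Next I hover over the reset key and check from near.

```bash
cat >> h.py <<'E'
from scipy.spatial.transform import Rotation as Ro
def down(yaw): return (Ro.from_euler('z',yaw)*Ro.from_euler('x',np.pi)).as_rotvec()
P={'reset':(.5155,-.0460,.051,.146),'rock':(.5214,.3050,.087,.03),'mush':(.4985,-.2740,.0765,.19)}
def hover(k,z=.2):
    x,y,_,w=P[k]; bot.move_pose([x,y,z],down(w))
def wrist(f):
    p,r=np.array(get_eef_pos()),Ro.from_rotvec(get_ee_rot()).as_matrix()
    s=cams.snapshot('wrist'); M=np.array(s['mount']); G=np.eye(4);G[:3,:3]=r;G[:3,3]=p
    C=np.linalg.inv(G@M); s['rvec']=cv2.Rodrigues(C[:3,:3])[0];s['tvec']=C[:3,3]
    cv2.imwrite('pics/'+f,cv2.cvtColor(s['pixels'],cv2.COLOR_RGB2BGR)); return s
E
python3 - <<'E'
from h import *
effector.command_gripper(0.0)
hover('reset')
s=wrist('w1.png'); print(get_t(),get_eef_pos(),get_ft_force(),get_grip_width())
im=cv2.imread('pics/w1.png'); u=proj(s,P['reset'][:3]); print(u)
cv2.drawMarker(im,tuple(int(round(x)) for x in u),(0,255,255),0,12); cv2.imwrite('pics/w1m.png',im)
E
```

```text
4.2417 [ 0.51557594 -0.04681719  0.19996788] [ 0.50804676 -0.04471324 -0.48721893] 0.008863666447537725
(np.float64(255.09747999724777), np.float64(176.9532696755818))
```

View pics/w1m.png

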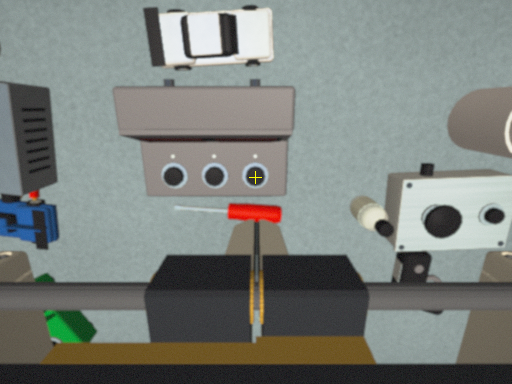

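The wrist view shows the marker centred on the right-hand key at (255,177), with the gripper aligned to the box. Now I press it.

```bash
cat >> h.py <<'E'
def press(k,depth,lim):
    x,y,z,_=P[k]
    bot.move_straight([x,y,z+.012],rate=.1); f0=np.array(get_ft_force())
    h=bot.move_straight([x,y,z-depth],rate=.015,force_limit=lim)
    bot.sleep(.1); print(k,'hit',h,'z',get_eef_pos(),'dF',np.array(get_ft_force())-f0)
    bot.move_straight([x,y,z+.012],rate=.05); bot.move_straight([x,y,.2],rate=.15); print(get_t(),np.array(get_ft_force())-f0)
E
python3 - <<'E'
from h import *
press('reset',.0055,7.5)
E
```

```text
reset hit False z [ 0.51547358 -0.04601921  0.04569382] dF [-0.73098642  0.58631696  6.75605981]
8.7417 [-0.31757942  0.3302538   1.52100027]
```

The reset key went down 5.3 mm at 6.8 N and was released, which is a good tap. Next is the rocker.

```bash
python3 - <<'E'
from h import *
hover('rock')
s=wrist('w2.png'); im=cv2.imread('pics/w2.png'); print(get_t())
c=np.array([.4994,.3044]);w=P['rock'][3];R=np.array([[np.cos(w),-np.sin(w)],[np.sin(w),np.cos(w)]])
for q,z in[((.041,.026),.07),((.041,-.026),.07),((-.041,.026),.07),((-.041,-.026),.07),((.022,0),.087)]:
    u=proj(s,[*(c+R@q),z]); print(np.round(u,1)); cv2.drawMarker(im,tuple(int(round(x)) for x in u),(0,0,255),0,7)
cv2.imwrite('pics/w2m.png',cv2.resize(im[70:270,120:390],(800,592),interpolation=cv2.INTER_CUBIC))
E
```

```text
10.1083
[230.7 165.3]
[277.3 165.2]
[232.7 232.1]
[275.9 232. ]
[253.9 185.9]
```

View pics/w2m.png

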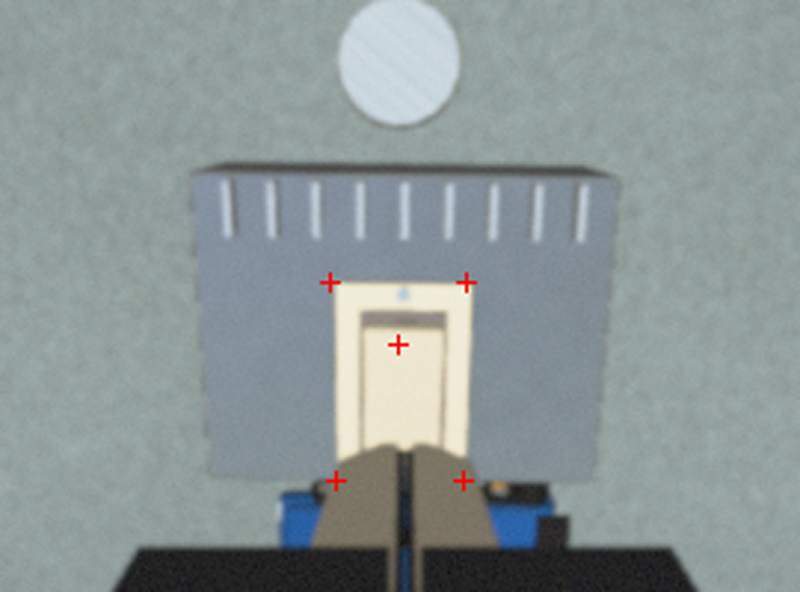

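The wrist view shows the plate and paddle about 1.5 px (2 mm) to the -y side of my estimate, with the press point on the raised, fin-side half. I correct y to 0.303 and press to the stop.

```bash
sed -i 's/(.5214,.3050,.087,.03)/(.5214,.3030,.087,.03)/' h.py; python3 - <<'E'
from h import *
press('rock',.010,9)
s=wrist('w3.png'); im=cv2.imread('pics/w3.png')
a=cv2.resize(im[100:260,140:370],(575,400),interpolation=cv2.INTER_CUBIC)
hover('mush'); s=wrist('w4.png'); im=cv2.imread('pics/w4.png')
u=proj(s,P['mush'][:3]);cv2.drawMarker(im,tuple(int(round(x)) for x in u),(0,255,255),0,9);print(u,get_t())
o=np.zeros((600,800,3),np.uint8);o[:300,:400]=cv2.resize(a,(400,300));o[:384,:0]=0;o[:300,400:]=cv2.resize(im[60:260,120:387],(400,300))
t=snap('scene','scene1.png');i=cv2.imread('pics/scene1.png');o[300:,:400]=cv2.resize(i[100:205,270:410],(400,300),interpolation=cv2.INTER_CUBIC)
i=cv2.imread('pics/scene0.png');o[300:,400:]=cv2.resize(i[100:205,270:410],(400,300),interpolation=cv2.INTER_CUBIC)
cv2.imwrite('pics/c2.png',o)
E
```

```text
rock hit True z [0.5228743  0.30317945 0.08081471] dF [-0.0539731   0.4304697   6.95513242]
13.8583 [ 0.69670523  1.29593769 -0.25664057]
(np.float64(256.60064570342587), np.float64(183.49344126386623)) 16.0333
```

View pics/c2.png

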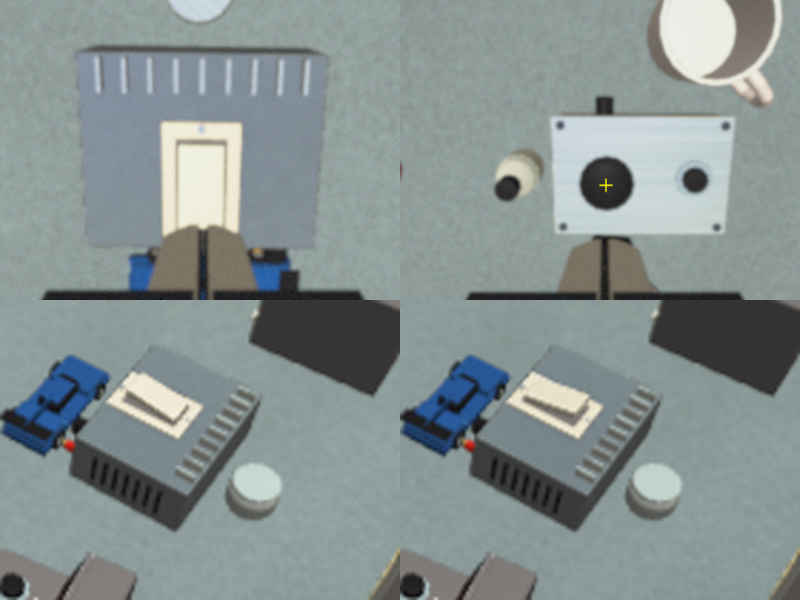

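The rocker has flipped: the fin-side half is down (bottom left, compared with before at bottom right), and it stopped at z = 0.081 as predicted. The marker sits in the middle of the mushroom at crop (606,185), clear of the small key.

```bash
python3 - <<'E'
from h import *
press('mush',.0055,7.5)
t=snap('scene','scene2.png')
d=np.abs(cv2.imread('pics/scene2.png').astype(int)-cv2.imread('pics/scene0.png')).max(2)
print(get_t(),get_eef_pos()); cv2.imwrite('pics/diff.png',cv2.resize(np.hstack([cv2.imread('pics/scene2.png'),cv2.cvtColor(np.clip(d*3,0,255).astype(np.uint8),8)]),(800,300)))
E
```

```text
mush hit False z [ 0.49851587 -0.27401362  0.07128565] dF [-0.11209976  0.84405386  6.80760095]
20.1583 [1.18420998 0.31573507 0.2334605 ]
20.2083 [ 0.49792565 -0.2737264   0.198944  ]
```

View pics/diff.png

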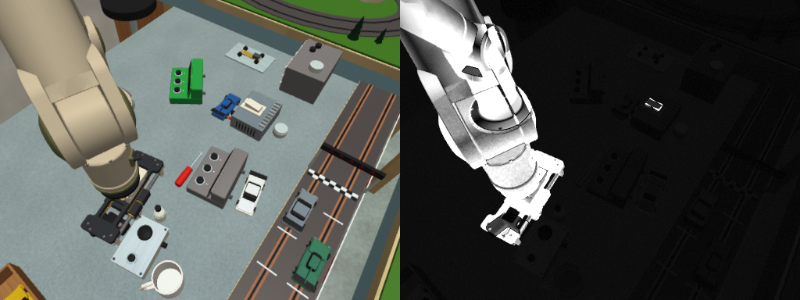

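The start button went down 5.2 mm at 6.8 N. The difference picture shows that only the rocker at (653,104) and the arm have changed, and the hand is clear. I hand in now.

```bash
python3 -c "
from rig import *
print(bot.hand_in())"
```

```text
the job is handed in; nothing more can be done
None
```

I tapped the reset key, pressed the rocker on and tapped the start button, in that order; the last scene picture shows nothing else moved and the hand clear, and the job is handed in at about 20 s (the hand-in returned no verdict).

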